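# Hang the reject caddy on the bench rail

### The job

Pick up the pink caddy by its white grip tab and hang it by its hook on the upper bar of the steel stand, basket on the robot's side and back plate towards the bars. Lower it until the hook sits on the bar before letting go gently, so that its off-centre weight does not make it drop or swing off, and leave it hanging there upright. Leave the lime and yellow caddies where they stand.

Things in the scene. Friction and masses are not known exactly. Their poses are not given: they have to be found in the camera images.
- pink_caddy: Pink plastic basket, 100 (x) by 110 (y) by 45 mm high, standing on the table, with a back plate (60 wide, 5 thick, rear face at x = 52.5 mm) up to 115 mm and a hook and white grip tab on it. Four vials fixed inside towards +y make it off-centre; 0.2 to 0.37 kg. Origin: centre of the underside; x from its front to its back (hook side), z up.
- pink_caddy_hook (a point): Middle of the pink caddy's hook slot, under the crown: x 67.5, y 0, z 109 mm from the caddy's origin, same axes. The hook is 50 mm wide along y, runs back from the plate and turns down; the slot is 30 mm wide in x, open below and at both sides; the lip's lower edge is at z 85 mm, the crown's top at 115 mm, the hook's rear face at x 87.5 mm.
- pink_caddy_grip (a point): Where to pinch the pink caddy's white grip tab, from above, closing along y: x 40, y 0, z 140 mm from the caddy's origin, same axes. The tab is 22 mm (x) by 20 mm (y) and stands from z 115 to 160 mm.
- lime_caddy: Lime green caddy standing on the table, a bystander. Same shape, size, origin and axes as the pink one.
- yellow_caddy: Yellow caddy standing on the table, a bystander. Same shape, size, origin and axes as the pink one.
- rail_mid (a point): Middle of the fixed steel stand's upper bar, on its axis, 150 mm above the table. Round bar, 12 mm thick, along this point's y, 280 mm long between two posts (14 mm thick, 156 mm high). x points away from the robot, z up. An equal bar 90 mm below stops the hung caddy's back plate. The caddy hangs with its axes as this point's, its underside about 47 mm above the table, leaning up to 12 degrees.
Things that resemble listed ones, but are neither listed nor needed, are in the scene too. What is shaped like the pink_caddy but black or blue is not meant.

How it is judged (in metres and radians):
On the way:
1. the pink caddy's hook is over the bar and down to within 10 mm of sitting on it while the gripper still holds the caddy (x of pink_caddy_hook in the frame of rail_mid between -0.018 and 0.018 m and y of pink_caddy_hook in the frame of rail_mid between -0.11 and 0.11 m and z of pink_caddy_hook in the frame of rail_mid between -0.004 and 0.016 m and contact force between pink_caddy and the fingers above 0.5 N), for 0.1 s.
At the end, for the whole second after the job is handed in: The pink caddy hangs still, its hook point within 18 mm of the upper bar's axis across, 110 mm of its middle along it, 4 below to 14 mm above it; basket on the robot's side, in line with the bar and upright within 20 degrees. Lime and yellow caddies are within 30 mm of their starts (x of pink_caddy_hook in the frame of rail_mid between -0.018 and 0.018 m and y of pink_caddy_hook in the frame of rail_mid between -0.11 and 0.11 m and z of pink_caddy_hook in the frame of rail_mid between -0.004 and 0.014 m and angle between the y axis of pink_caddy and the y axis of rail_mid, either way round below 0.35 rad and x of pink_caddy in the frame of rail_mid below 0 m and angle between pink_caddy's own z axis and vertical below 0.35 rad and linear speed of pink_caddy below 0.03 m/s and angular speed of pink_caddy below 0.3 rad/s and distance of each of lime_caddy, yellow_caddy from where it was at the start of the episode below 0.03 m); the robot touches nothing.
It fails at once if the pink caddy is dropped onto or swung off the bar (let go and moving faster than 0.45 m/s within 150 mm of the bar's middle) (distance between pink_caddy_hook and rail_mid below 0.15 m and contact force between pink_caddy and the fingers below 0.1 N and linear speed of pink_caddy above 0.45 m/s).
It fails at once if the lime caddy is shifted by more than 30 mm (distance of lime_caddy from where it was at the start of the episode above 0.03 m).
It fails at once if the yellow caddy is shifted by more than 30 mm (distance of yellow_caddy from where it was at the start of the episode above 0.03 m).
It also fails if it takes over 48 s, if anything falls off the work surface, if the arm or the gripper's body presses on something with over 40 N, if the wrist force passes 120 N, or if a joint passes its speed limit or range.

### The arm

A 7-joint arm with a two-finger parallel gripper is mounted at the origin on the work surface. World frame = base frame: x ahead of the robot, y to its left, z up, the work surface at z = 0. Lengths are in mm, angles in degrees, forces in N, time in s.
With the tool pointing down it reaches from about 425 to 950 mm from the base axis. Payload 16.7 kg.
Tool frame: the origin (TCP) lies at the very end of the fingers, on their centre line; the grasp point (between the pads) lies 19 mm behind it; z points along the fingers, y is the direction in which the jaws open and shut (so a half turn about z gives the same grasp; the last joint's range is limited). The gripper opens to 94 mm and grips with 3 to 60 N. Pads are 16 mm wide; open, the fingers measure 119 mm over their backs; the gripper's body (75 mm by 177 mm) begins 78 mm behind the grasp point.
Start: joints at [66.263, 24.414, 4.234, 92.017, -1.954, 63.644, -3.845], TCP at [176.629, -651.44, 173.467] pointing down, gripper open.
Joint ranges: [-163.25, 163.25], [-28.42, 122.38], [-70.27, 78.77], [12.13, 141.07], [-58.53, 238.53], [9.26, 117.41], [-156.51, 156.51]. Speed limits (degrees/s): [108.29, 108.29, 136.94, 136.94, 172.46, 172.46, 172.46].

### API

Orientations are given as [roll, pitch, yaw] about the fixed x, y, z axes, in that order (R = Rz(yaw) Ry(pitch) Rx(roll)).
In Python, from bench import * gives the robot as it stands. Calls block until the motion is done:
- reach(position, orientation): joint-space move of the TCP to a pose.
- movel(position, ori=None, rate=150, threshold=None): straight line of the TCP; ori=None keeps the orientation; rate is the mean speed in mm/s. With threshold (N) it stops when the force on the tool has changed by that much, and returns True; else False.
- move_j(angles): joint-space move.
- grip(opening, f_grip=None): finger opening in mm; f_grip is the grip in N (None keeps the last); returns when the fingers have stopped.
- pause(seconds).
- inverse_kinematics(position, orientation): joint angles nearest the present ones, or None.
- get_image(name): name is "scene" or "top"; returns a dict with "img" (420x560x3 uint8, blue, green, red), "depth" (420x560 float32, mm along the optical axis (not along the pixel's ray), 0 where there is no reading), "K" (3x3 intrinsics, pixels), "origin" and "rotation" of the camera in the world. Camera axes: x right, y down, z forward; pixel columns grow to the right and rows downward; lengths in mm; the calibration is good to about 2 mm. A picture is of the moment at which its call begins.
A pose or a line that the arm cannot do raises MotionError and nothing moves.
- hand_in(): hands the job in, once; it reports no verdict.
Readings, each from a call of its own:
- read_t(): time.
- read_joints(): joint angles.
- read_qvel(): joint speeds.
- read_joint_torque(): joint torques, N m.
- read_tool_pos(): TCP position.
- read_orientation(): TCP orientation.
- read_force(): force on the tool from outside, world axes, zero at the start.
- read_torque(): the same for the moment, N m.
- read_opening(): finger opening in mm.
Only numpy, scipy, OpenCV 4.12 (cv2) and the standard library are available. Lean on these libraries where they do the work, as an engineer would, in place of code of your own. Each camera call takes 0.05 s, during which the arm holds its last target. There are 200 camera calls.

## Working session

There is one attempt and no reset: what is moved stays moved. The work goes in short steps, each a Python script; the robot and the scene stay as the last script left them, time stands still between calls to the robot, and variables do not carry over. Pictures are saved under pics/ and viewed, about 8 in all and at most 12, crops included, and the job is handed in when it is done.

```bash
mkdir -p pics
cat > h.py <<'E'
from bench import *
import numpy as np, cv2
def cloud(d):
    K=np.array(d["K"]);D=d["depth"];v,u=np.indices(D.shape)
    P=np.stack([(u-K[0,2])/K[0,0]*D,(v-K[1,2])/K[1,1]*D,D],-1)
    W=P@np.array(d["rotation"]).T+np.array(d["origin"]); W[D==0]=np.nan
    return W
E
python3 - <<'E'
from h import *
for n in("scene","top"):
    d=get_image(n);np.savez(n+"0.npz",**d);cv2.imwrite(f"pics/{n}0.png",d["img"]);print(n,d["origin"],np.round(d["rotation"],2).tolist(),read_t())
E
```

```text
scene [1292.19539716  247.5058198   810.80435526] [-128.15, -1.13, 108.73] 0.05
top [ 294.36952594   -6.62418613 1001.81175714] [-170.69, -0.41, -89.91] 0.1
```

View pics/scene0.png

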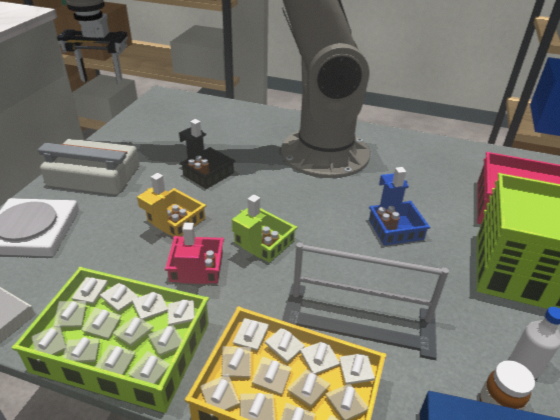

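View pics/top0.png

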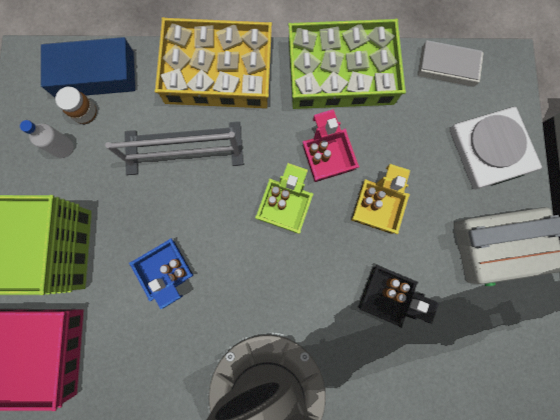

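The scene view shows the pink caddy at about (195,258), with its tab at (188,234), and the stand's upper bar from (300,247) to (442,270). In the top view the pink caddy is at (330,155) with its tab at (333,124), and the upper bar runs from (110,146) to (235,136). The lime caddy (285,205) and yellow caddy (382,205) are close by. The camera rotations are roll-pitch-yaw angles.

```bash
cat > h.py <<'E'
from bench import *
import numpy as np, cv2
from scipy.spatial.transform import Rotation as Ro
def cloud(d):
    K=np.array(d["K"]);D=d["depth"];v,u=np.indices(D.shape)
    P=np.stack([(u-K[0,2])/K[0,0]*D,(v-K[1,2])/K[1,1]*D,D],-1)
    W=P@Ro.from_euler("xyz",d["rotation"],degrees=True).as_matrix().T+np.array(d["origin"]); W[D==0]=np.nan
    return W
def box(W,lo,hi): return np.all((W>np.array(lo))&(W<np.array(hi)),-1)
def pinkmask(d):
    h=cv2.cvtColor(d["img"],cv2.COLOR_BGR2HSV)
    return ((h[...,0]>160)|(h[...,0]<4))&(h[...,1]>140)&(h[...,2]>60)
E
python3 - <<'E'
from h import *
for n in("scene","top"):
    d=dict(np.load(n+"0.npz"));W=cloud(d);img=d["img"]
    print(n,"table z",np.nanmedian(W[250:300,300:330,2]) if n=="top" else W[200,330])
    rois={"scene":(150,210,240,290),"top":(300,100,360,185)}
    x0,y0,x1,y1=(155,215,230,290) if n=="scene" else (300,100,365,190)
    R=np.zeros(img.shape[:2],bool);R[y0:y1,x0:x1]=1
    pk=pinkmask(d)&R; Q=W[pk]
    for lo,hi in((5,55),(80,125)):
        q=Q[(Q[:,2]>lo)&(Q[:,2]<hi)]
        if len(q)>5: print(" pink",lo,hi,len(q),"xy rect",cv2.minAreaRect(q[:,:2].astype(np.float32)),"med",np.median(q,0).round(1))
    hs=cv2.cvtColor(img,cv2.COLOR_BGR2HSV)
    t=R&(hs[...,1]<60)&(hs[...,2]>140)&(W[...,2]>120)&(W[...,2]<175)
    q=W[t];print(" tab",len(q),np.median(q,0).round(1),q.min(0).round(1),q.max(0).round(1)); q=q[q[:,2]>154]
    if len(q): print(" tabtop",len(q),cv2.minAreaRect(q[:,:2].astype(np.float32)))
    R[:]=0
    if n=="scene":R[235:330,285:455]=1
    else:R[115:180,95:250]=1
    q=W[R&(W[...,2]>140)&(W[...,2]<165)]
    print(" bar",len(q),np.median(q,0).round(1),q.min(0).round(1),q.max(0).round(1));
    print(cv2.fitLine(q[:,:2].astype(np.float32),cv2.DIST_HUBER,0,.01,.01).ravel(),cv2.minAreaRect(q[:,:2].astype(np.float32)))
E
```

```text
scene table z [240.72186968  73.11252724   3.76891853]
 pink 5 55 564 xy rect ((591.785400390625, -160.41851806640625), (111.93141174316406, 116.10906219482422), 17.67461585998535) med [ 574.9 -146.5   44.2]
 pink 80 125 568 xy rect ((647.6063232421875, -141.98622131347656), (65.01161193847656, 60.15961456298828), 22.4448299407959) med [ 655.  -134.8  115.1]
 tab 69 [ 631.9 -147.7  160.5] [ 618.7 -159.8  133.4] [ 643.7 -137.   163.7]
 tabtop 68 ((631.4344482421875, -147.46815490722656), (21.171186447143555, 19.1486873626709), 19.829303741455078)
 bar 1004 [591.5 228.5 154.2] [570.6  76.3 140.4] [610.9 368.7 159.3]
[ 9.4463632e-02 -9.9552834e-01  5.9247510e+02  2.2532025e+02] ((589.8895874023438, 222.50477600097656), (16.425798416137695, 293.7073974609375), 5.283336639404297)
top table z 0.4858552716852955
 pink 5 55 1009 xy rect ((591.365478515625, -159.97409057617188), (106.31120300292969, 115.84674072265625), 17.229162216186523) med [ 591.4 -172.9   29.9]
 pink 80 125 344 xy rect ((646.3353881835938, -142.30654907226562), (59.51377868652344, 56.88846969604492), 17.06216049194336) med [ 650.5 -132.8  115.2]
 tab 78 [ 630.1 -147.1  160. ] [ 618.5 -158.6  152.1] [ 641.4 -136.7  163.7]
 tabtop 76 ((630.2186889648438, -147.96739196777344), (21.46153450012207, 18.18976402282715), 19.868831634521484)
 bar 712 [588.6 221.7 155.3] [569.5  75.5 140.9] [608.8 368.3 161.2]
[ 9.3061969e-02 -9.9566031e-01  5.8816443e+02  2.2143225e+02] ((588.9763793945312, 221.92141723632812), (14.31311321258545, 293.9178771972656), 5.076088905334473)
```

```bash
cat >> h.py <<'E'
G=np.array([631,-147.7]);RAIL=np.array([589.4,222.2]);RY=5.3
ex=np.array([np.cos(np.radians(RY)),np.sin(np.radians(RY))])
E
python3 - <<'E'
from h import *
print(read_orientation(),read_t())
T=RAIL+ex*(2-27.5)
for off in(0,180):
    for p,y in((G,17.5),(T,RY)):
        for z in(121,170,301):
            q=inverse_kinematics([*p,z],[180,0,y+off]);print(off,y,z,None if q is None else np.round(q,0))
E
```

```text
[-1.79939033e+02  5.60813086e-03  1.51697135e+01] 0.1
0 17.5 121 [ 20.  26. -17.  98.   8.  58. -72.]
0 17.5 170 [ 20.  23. -17.  95.   7.  63. -71.]
0 17.5 301 [ 20.  18. -16.  85.   5.  77. -69.]
0 5.3 121 [   8.   27.  -46.  102.   22.   60. -131.]
0 5.3 170 [  10.   25.  -49.   99.   21.   65. -130.]
0 5.3 301 [  16.   21.  -57.   89.   18.   79. -127.]
180 17.5 121 [ 48.  37. -59.  96.  34.  67.  88.]
180 17.5 170 [ 49.  33. -59.  93.  30.  71.  91.]
180 17.5 301 [ 48.  27. -59.  84.  23.  82.  97.]
180 5.3 121 [ 19.  35. -65. 101.  35.  66.  39.]
180 5.3 170 [ 18.  30. -62.  99.  29.  69.  44.]
180 5.3 301 [ 19.  23. -62.  89.  21.  80.  50.]
```

Run:
```python
from h import *
p=read_tool_pos();movel([p[0],p[1],300],rate=200)
reach([*G,300],[180,0,17.5]);grip(60,50)
movel([*G,190],rate=200)
d=get_image("scene");cv2.imwrite("pics/g1.png",cv2.resize(d["img"][130:320,100:330],None,fx=2.5,fy=2.5))
print(read_t(),read_tool_pos(),read_orientation(),np.round(read_joints(),0),read_force())
```

```text
4.7417 [ 631.89580099 -147.76940512  191.62497688] [ 1.79946600e+02 -1.06171242e-01  1.74975994e+01] [ 22.  22. -20.  93.   8.  66. -72.] [0.58007031 0.87374307 0.64607106]
```

View pics/g1.png

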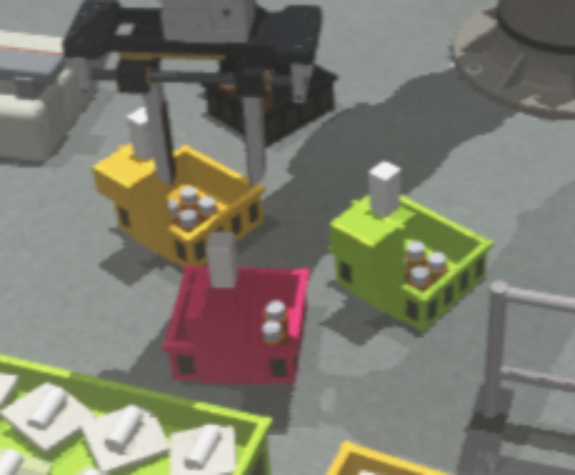

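The crop shows the fingertips at (168,178) and (255,180), either side of the tab at (222,260) below. They are in line, so I'll descend, grip and lift.

Run:
```python
from h import *
print(movel([*G,121],rate=100,threshold=15))
grip(10,55);print(read_opening(),read_tool_pos(),read_force())
z=read_tool_pos()[2]
movel([*G,z+15],rate=30);print(read_opening(),read_force(),read_torque())
movel([*G,301],rate=120)
print(read_t(),read_opening(),read_tool_pos(),read_force())
for n in("scene","top"):
    d=get_image(n);W=cloud(d);cv2.imwrite(f"pics/lift_{n}.png",d["img"])
    m=pinkmask(d)&box(W,(500,-260,130),(740,-40,350));q=W[m];print(n,len(q),q.min(0).round(),q.max(0).round())
    h=q[q[:,2]>275];print("crown",len(h),np.median(h,0).round(1) if len(h) else 0)
```

```text
False
19.414783025034623 [ 631.09534466 -147.78195002  121.02736204] [ 1.21470733 -0.51832137 -0.13813616]
19.288614492410748 [-0.93880338 -0.21289282 -3.31005766] [-0.03423253 -0.07114186 -0.02840867]
8.475 19.047164533199766 [ 630.68732045 -147.68301865  300.18424061] [-0.87826106  0.49803873 -3.41011102]
scene 2212 [ 523. -224.  179.] [685. -89. 297.]
crown 634 [ 666.  -133.6  294. ]
top 2539 [ 524. -231.  180.] [665. -90. 298.]
crown 294 [ 632.8 -129.4  294.4]
```

View pics/lift_scene.png

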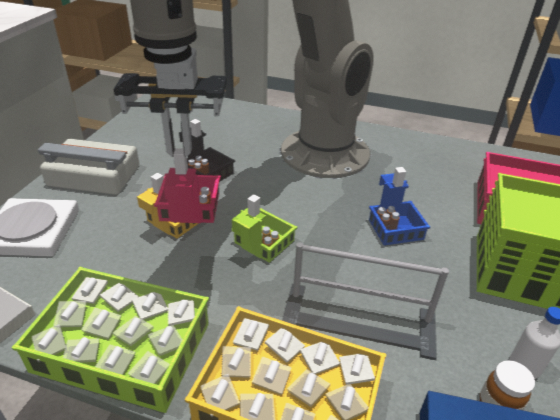

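The lift view shows the caddy held level at about (188,195). The crown is at z 294 and the lowest point at 180, which fits no tilt. The lime and yellow caddies have not moved. Next is the move above the bar.

Run:
```python
from h import *
T=RAIL+ex*(2-27.5)
movel([*T,301],[180,0,RY],rate=150)
movel([*T,220],rate=100);pause(.3)
print(read_t(),read_opening(),read_tool_pos(),read_orientation(),T)
for n in("scene","top"):
    d=get_image(n);W=cloud(d);np.savez(n+"1.npz",**d)
    m=pinkmask(d)&box(W,(450,120,70),(680,320,300));q=W[m];print(n,len(q),q.min(0).round(),q.max(0).round())
    L=(q-[*RAIL,0]); L=np.c_[L[:,:2]@ex,L[:,:2]@[-ex[1],ex[0]],q[:,2]]
    print(" rail frame min/max",np.percentile(L,1,axis=0).round(1),np.percentile(L,99,axis=0).round(1))
    h=L[L[:,2]>200];print(" crown",len(h),np.percentile(h,1,axis=0).round(1),np.percentile(h,99,axis=0).round(1))
    cv2.imwrite(f"pics/over_{n}.png",cv2.resize(d["img"][150:350,230:460] if n=="scene" else d["img"][80:240,90:270],None,fx=2.5,fy=2.5))
```

```text
12.475 19.304871191450143 [564.14033076 219.89305233 220.36454774] [-1.79993860e+02 -3.03745007e-02  5.29853787e+00] [564.0090202  219.84455002]
scene 1981 [465. 153. 100.] [615. 274. 219.]
 rail frame min/max [-115.4  -56.3  101.7] [ 22.9  55.4 216.7]
 crown 634 [-33.9 -28.6 200.6] [ 23.1  28.2 217.3]Traceback (most recent call last):
  File "<stdin>", line 8, in <module>
    return umr_minimum(a, axis, None, out, keepdims, initial, where)
ValueError: zero-size array to reduction operation minimum which has no identity
```

View pics/over_scene.png

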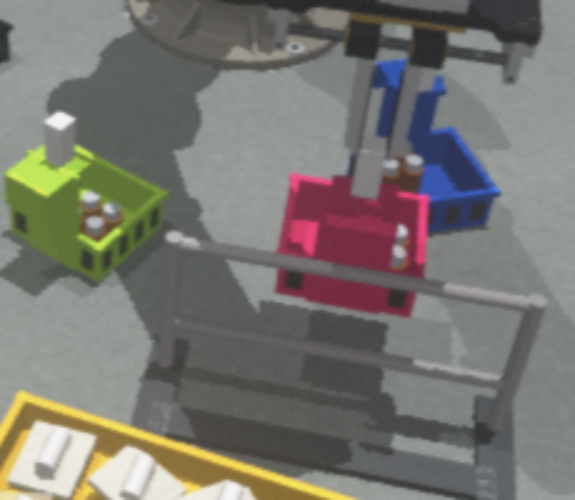

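The crop shows the pink caddy level in front of the bar with the hook above it, and the hook's rear face at +23 mm in the rail frame (22 expected). I'll lower it with a force stop.

Run:
```python
from h import *
T=RAIL+ex*(2-27.5)
print(movel([*T,180],rate=60,threshold=12),read_tool_pos(),read_force())
print(movel([*T,162],rate=12,threshold=2.5),read_tool_pos(),read_force(),read_torque(),read_t())
pause(.2)
d=get_image("scene");W=cloud(d);m=pinkmask(d)&box(W,(450,120,20),(680,320,300));q=W[m]
L=(q-[*RAIL,0]); L=np.c_[L[:,:2]@ex,L[:,:2]@[-ex[1],ex[0]],q[:,2]]
h=L[L[:,2]>145];print(" crown",len(h),np.percentile(h,1,axis=0).round(1),np.percentile(h,99,axis=0).round(1),np.median(h,0).round(1),"min z",np.percentile(L[:,2],1))
cv2.imwrite("pics/seat.png",cv2.resize(d["img"][150:350,230:460],None,fx=2.5,fy=2.5))
```

```text
False [564.18707657 220.00525729 180.26293325] [ 0.39091252  0.00446085 -3.86425478]
True [563.47245349 219.73759203 167.34969987] [-2.49411468 -0.87151035  4.86740875] [-0.05565128  0.38970447 -0.00184292] 14.3833
 crown 628 [-34.3 -28.7 145.7] [ 23.7  27.9 165. ] [  6.2  -0.6 161.7] min z 48.506579244870615
```

View pics/seat.png

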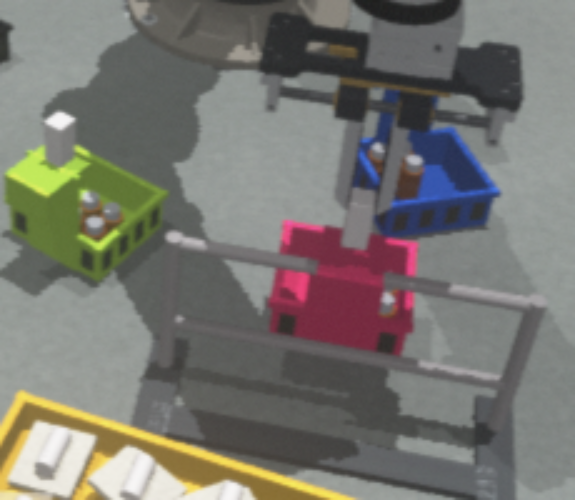

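The hook is on the bar: it made contact at TCP z 167.3 (168 predicted), and the crop shows the crown overlapping the bar between (315,262) and (415,285). Next is a gentle release.

Run:
```python
from h import *
grip(18,20);pause(.2);grip(18,8);pause(.2);grip(18,3);pause(.4);print(read_force(),read_opening())
for o in(21,24,30,40): grip(o);pause(.15)
pause(.8)
p=read_tool_pos();print(p,read_force(),read_opening(),read_t())
def look(t):
    d=get_image("scene");W=cloud(d);m=pinkmask(d)&box(W,(450,120,20),(680,320,300));q=W[m]
    L=(q-[*RAIL,0]); L=np.c_[L[:,:2]@ex,L[:,:2]@[-ex[1],ex[0]],q[:,2]]
    h=L[L[:,2]>145];print(t,len(h),np.percentile(h,1,axis=0).round(1),np.percentile(h,99,axis=0).round(1),np.median(h,0).round(1),"min z",np.percentile(L[:,2],1),read_t())
    return d
d=look("released");cv2.imwrite("pics/rel.png",cv2.resize(d["img"][150:350,230:460],None,fx=2.5,fy=2.5))
```

```text
[-0.85482044  0.15722467 -3.79965866] 20.089565696953937
[563.35511962 219.45036602 166.81752676] [ 0.36784441 -0.37803401 -0.11579318] 39.8959972668079 18.7417
released 530 [-46.5 -28.2 145.7] [ 13.3  24.8 165.3] [  1.4  -0.8 158.7] min z 29.512784000746592 18.7917
```

View pics/rel.png

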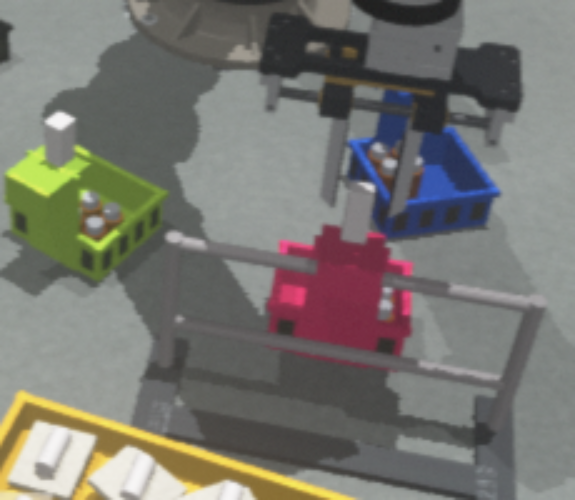

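The release crop shows the caddy hanging with the hook on the bar and the tab at (358,210) free between the open fingers. It leans about 10°, which is the expected resting state with the plate on the lower bar. Now I'll retract.

Run:
```python
from h import *
p=read_tool_pos()
grip(60);movel([p[0],p[1],205],rate=60,threshold=4);movel([p[0],p[1],320],rate=150);pause(1)
def meas(d):
    W=cloud(d);m=pinkmask(d)&box(W,(450,120,10),(680,320,300));q=W[m]
    L=(q-[*RAIL,0]); L=np.c_[L[:,:2]@ex,L[:,:2]@[-ex[1],ex[0]],q[:,2]]
    h=L[L[:,2]>145];print(len(h),np.percentile(h,1,axis=0).round(1),np.percentile(h,99,axis=0).round(1),"min z",np.percentile(L[:,2],1).round(1),read_t())
    A=np.c_[h[:,:2],np.ones(len(h))]
    t=h[h[:,2]>152];c=np.linalg.lstsq(np.c_[t[:,:2],np.ones(len(t))],t[:,2],rcond=None)[0];print(" crown slope deg x,y",np.degrees(np.arctan(c[:2])).round(1))
d=get_image("scene");meas(d);pause(1);d=get_image("scene");meas(d)
print(read_tool_pos(),read_force())
a=np.load("scene0.npz")["img"].astype(int)
dd=np.abs(d["img"].astype(int)-a).sum(-1)
print("lime diff",(dd[190:260,230:298]>120).sum(),"yellow diff",(dd[172:236,135:165]>120).sum())
cv2.imwrite("pics/end.png",d["img"])
```

```text
563 [-48.2 -27.7 145.7] [ 13.5  24.7 165.1] min z 29.9 22.0667
 crown slope deg x,y [5.1 0.2]
557 [-47.4 -28.1 145.7] [ 12.8  25.5 165.3] min z 29.8 23.1167
 crown slope deg x,y [ 5.2 -0.3]
[563.36257403 219.41625766 320.0134488 ] [-1.09733691 -0.01241321 -0.84193769]
lime diff 1409 yellow diff 0
```

View pics/end.png

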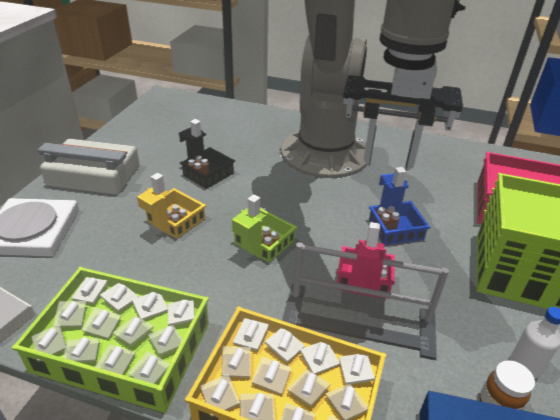

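The final view shows the caddy hanging still at (368,265) with the gripper clear. The lime tab at (254,205) and yellow tab at (157,184) are at their starting pixels. The lime image difference looks like shadow.

```bash
python3 -c "
from bench import *
hand_in();print(read_t())"
```

```text
the job is handed in; nothing more can be done
the job is handed in; nothing more can be done
```

The pink caddy is hanging by its hook on the upper bar, basket on the robot's side, and the job is handed in at about 23 s of the 48 s allowed. I gripped it by its white tab and lowered it until the hook touched the bar, at TCP height 167.3 mm against a predicted 168. I then eased the grip off in steps and retracted straight up.

**Last checks:**
- **Hanging still:** two pictures 1 s apart gave the same position to within about 1 mm.
- **Hook position:** it is about 7 mm towards the robot from the bar's axis, and less than about 2 mm off its middle along the bar. It slid there from +2 mm when released.
- **Lean:** I estimate about 10° from where the caddy settled, within the 12° expected. A rough plane fit to the crown gave about 5°, so the two disagree, but both are well under 20°.
- **Lime and yellow caddies:** yellow showed no image change at all. The lime difference check did flag changes; in the picture the caddy has the same position as at the start, so I put that down to the arm's shadow.
- **Gripper:** it finished open and clear, about 150 mm above its release height.

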